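# Hold a reservoir on the leak-test seal

### The arm

A 6-joint arm with a two-finger parallel gripper is mounted at the origin on the work surface. World frame = base frame: x ahead of the robot, y to its left, z up, the work surface at z = 0. Lengths are in mm, angles in rad, forces in N, time in s.
With the tool pointing down it reaches from about 275 to 750 mm from the base axis. Payload 10.2 kg.
Tool frame: the origin (TCP) lies between the finger pads; the fingertips stand 19 mm ahead of it and the grasp point (between the pads) is the TCP; z points along the fingers, y is the line along which they close (so a half turn about z gives the same grasp; the last joint's range is limited). The gripper opens to 85 mm and grips with 20 to 120 N. Pads are 22 mm wide; open, the fingers measure 114 mm over their backs; the gripper's body (76 mm by 85 mm) begins 54 mm behind the grasp point. The pads swing forward as they close: fully open they stand 13 mm farther back than shut.
Start: joints at [0.881, 0.313, 1.498, -0, 1.331, -0.223], TCP at [236.279, 468.832, 250.294] pointing down, gripper open.
Joint ranges: [-2.94, 2.94], [-0.97, 2.17], [0.19, 2.56], [-1.23, 4.37], [0.02, 3.11], [-2.88, 2.88]. Speed limits (rad/s): [2.39, 2.39, 3.01, 3.14, 3.14, 3.14].

### API

Orientations are given as a unit quaternion [w, x, y, z].
In Python, from rig import sense, capture, finish_job gives the robot as it stands. The module is installed in compiled form; this text tells all that it offers.
- The arm moves only by the tool move_arm, never from a script. Its argument "moves" is a list of rows, each an object with "turn": the turn, a rotation vector about the tool's x, y, z in rad, a list of three; "translation": the shift along the tool's x, y, z in mm, a list of three; "hand": the opening, from 0 (shut) to 1 (fully open). In form: [{"turn": [wx, wy, wz], "translation": [x, y, z], "hand": hand}, ...]. A call has 1 to 10 rows; each row shifts and turns the commanded pose from where the row before left it, along the tool's axes as they then stand; what a row does not reach is not made up. A row lasts 1/12 s, in which the tool goes at most 41.7 mm and 7.16 degrees, less where a joint would pass 70% of its speed; a pose out of reach is approached as far as the arm can. A call with a gripper value outside its range is refused whole. The fingers move at their own pace and stop on an object; "grip_force" is the grip in N (left out, the last holds). Time passes only in rows, so rows that do not move let the fingers close. It gives the time, the measured TCP pose, the force, the opening and the grip force at its end, in the units of the state.
- sense(): the state, without advancing time (a new reading comes with each control period).
- capture(name): name is "side" or "top"; returns a dict with "image" (384x512x3 uint8, blue, green, red), "z_map" (384x512 float32, mm along the optical axis (not along the pixel's ray), 0 where there is no reading), "vertical_fov" (degrees; the focal length in pixels is half the picture's height over the tangent of half this angle, whatever the lens; pixels are square), "cx", "cy" (the principal point, pixels), "k1" (the pictures are not rectified: a ray, as slopes to the right and down, at radius r is drawn at 1 + k1 r^2 times it, then the intrinsics apply), "R" (3x3) and "t" (3): a world point X has camera coordinates R X + t. Camera axes: x right, y down, z forward; pixel columns grow to the right and rows downward; lengths in mm; the calibration is good to about 2 mm. A picture is of the moment at which its call begins.
- finish_job(): hands the job in; it is judged then, once.
The state is a dict: "time_s": time; "joints": joint angles; "dq": joint speeds; "tau": joint torques, N m; "eef_pos": TCP position; "ee_rot": TCP orientation; "force": force on the tool from outside, world axes, zero at the start; "wrist_torque": the same for the moment, N m; "grip_width": opening from 0.0 (shut) to 1.0 (fully open); "grip_force": force on a finger pad.
Only numpy, scipy, OpenCV 4.12 (cv2) and the standard library are available. Lean on these libraries where they do the work, as an engineer would, in place of code of your own. Each camera call takes 0.05 s, during which the arm holds its last target. There are 200 camera calls.

### The job

Leak-test the aluminium reservoir: set it upright, mouth up, into the orange sprung ring nest of the test fixture and let go of it, then lay the blue-knobbed blanking cover squarely, centred, on its open mouth. Press straight down on the cover until the nest gives way and the reservoir's foot is firm on the rubber seal of the test port, and finish while still holding it pressed down there, as the test is running. Set things down rather than letting them drop, and leave the brass part and the pen cup where they stand.

Things in the scene. Friction and masses are not known exactly. Their poses are not given: they have to be found in the camera images.
- reservoir: The part to test: a loose open-topped aluminium tube, 50 mm outside, 105 mm tall, wall 4 mm, about 0.22 kg, with a rounded bottom (flat foot 28 mm across, full diameter from 18 mm up) and a dark line round it 30 mm up. It stands upright on the bench at the start. Origin at the centre of the foot's underside, z up along the axis
- reservoir_mouth (a point): Centre of the reservoir's open mouth, in the plane of its rim, 105 mm above its foot
- cover: The blanking cover, loose, about 0.18 kg: a flat steel disc 62 mm across, 11 mm thick in all, its underside a flat rubber face 60 mm across, with an upright blue cylindrical knob 24 mm across and 32 mm tall in the middle of its top (11 to 43 mm above the origin). It lies face down on the bench at the start. Origin at the centre of the rubber face, z up
- cover_knob (a point): Centre of the top of the cover's knob, 43 mm above the rubber face
- fixture: Leak-test fixture, fixed to the bench: aluminium base 140 x 130 x 14 mm with four guide pillars (screw heads 17 mm across, up to 65 mm above the bench, 41 mm from the centre in x and in y) that carry the sprung nest. A fitting and a thin black hose leave it on +x. Origin at the centre of the underside, z up
- nest_rim (a point): Centre of the top rim of the nest's orange ring cup, 69 mm above the bench with the nest up; moves with it. Cup 68 mm outside, bore 57 mm for 14 mm down, then a 45 degree cone narrowing to 37 mm at 24 mm down, which centres the round bottom of the reservoir. Seated, the reservoir's foot is about 26 mm below the rim, so with the nest up its mouth is 148 mm above the bench
- nest (a joint): How far the sprung nest is pressed down, m: 0 up, growing downward. Preloaded springs of 0.5 N/mm carry nest, reservoir and cover at 0; a push of about 4 N starts it moving and about 9 N brings it some 10 mm down, where the reservoir's foot meets the seal of the test port and stops hard (the nest's own stop is at 16 mm). A steady push of 15 to 20 N holds it firm
- test_port: The fixed test port in the middle of the fixture, inside the nest: a post 26 mm across with a black rubber seal on top. Origin at the centre of the seal's top face, 33 mm above the bench, z up
- brass_body: Bystander: a standing brass cylinder 42 mm across, 111 mm tall with a blue plug on top. Origin at the centre of the underside
- pen_cup: Bystander: a black pen cup 76 mm across, 95 mm tall, its pens up to 150 mm. Origin at the centre of the underside
Mind the look-alikes: they are no part of the job. What is shaped like the reservoir but red is not meant.

How it is judged (in metres and radians):
On the way, in this order (a step that is already met when the one before it is completed fails the run):
1. the reservoir sits upright in the nest over the test port, let go (horizontal distance between reservoir and test_port below 0.005 m and angle between reservoir's own z axis and vertical below 0.12 rad and z of reservoir in the frame of test_port below 0.014 m and contact force between the fingers and reservoir below 0.1 N), for 0.2 s.
2. the cover lies squarely on the reservoir's mouth (horizontal distance between cover and reservoir_mouth below 0.007 m and angle between the z axis of cover and the z axis of reservoir, either way round below 0.08 rad and contact force between cover and reservoir above 0.3 N), for 0.1 s.
At the end, for the whole second after the job is handed in: Held through the last second: nest over 7 mm down, reservoir upright (0.1 rad), within 5 mm of the port axis, over 2 N on the seal; cover within 7 mm of the mouth centre, flat (0.08 rad), pressed on by the gripper with over 5 N; bystanders within 20 mm of their places (horizontal distance between reservoir and test_port below 0.005 m and angle between reservoir's own z axis and vertical below 0.1 rad and value of joint nest above 0.007 m and contact force between reservoir and test_port above 2 N and horizontal distance between cover and reservoir_mouth below 0.007 m and angle between the z axis of cover and the z axis of reservoir, either way round below 0.08 rad and contact force between cover and reservoir above 5 N and contact force between the fingers and cover above 3 N and linear speed of reservoir below 0.02 m/s and distance of each of brass_body, pen_cup from where it was at the start of the episode below 0.02 m); the arm keeps its last pose, push and grip.
It fails at once if the brass part or pen cup is knocked away (distance of any of brass_body, pen_cup from where it was at the start of the episode above 0.03 m).
It fails at once if the reservoir is dropped (linear speed of reservoir above 0.6 m/s and contact force between the fingers and reservoir below 0.05 N).
It fails at once if the cover is dropped (linear speed of cover above 0.6 m/s and contact force between the fingers and cover below 0.05 N).
It also fails if it takes over 58 s, if anything falls off the work surface, if the arm or the gripper's body presses on something with over 40 N, if the wrist force passes 120 N, or if a joint passes its speed limit or range.

## Working session

There is one attempt and no reset: what is moved stays moved. The work goes in short steps, Python scripts to look and compute and a tool call to move; the robot and the scene stay as the last step left them, time stands still between calls to the robot, and variables do not carry over. Pictures are saved under pics/ and viewed, at most 10 in all, crops included, and the job is handed in when it is done.

Besides the shell and the picture viewer there is one more tool, called after "Request:" by a JSON object that holds its "api" and its "payload". move_arm: Moves the arm, as the interface text tells. Its arguments: {"type":"object","properties":{"moves":{"type":"array","items":{"type":"object","properties":{"turn":{"type":"array","items":{"type":"number"}},"translation":{"type":"array","items":{"type":"number"}},"hand":{"type":"number"}}}},"grip_force":{"type":"number"}},"required":["moves"]}

```bash
mkdir -p pics
cat > h.py <<'E'
import numpy as np, cv2, pickle
from rig import sense, capture, finish_job
def K(c):
    f=c["image"].shape[0]/2/np.tan(np.radians(c["vertical_fov"])/2); return f
def rays(c,px):
    f=K(c); d=(np.atleast_2d(px).astype(float)-[c["cx"],c["cy"]])/f; u=d.copy()
    for _ in range(20): u=d/(1+c["k1"]*(u**2).sum(1,keepdims=True))
    return np.c_[u,np.ones(len(u))]
def w_depth(c,px,z=None):
    r=rays(c,px); px=np.atleast_2d(px).astype(int)
    zz=np.array([c["z_map"][y,x] for x,y in px]) if z is None else z
    return (r*np.reshape(zz,(-1,1))-c["t"])@np.array(c["R"])
def w_plane(c,px,h):
    R=np.array(c["R"]); d=rays(c,px)@R; C=-R.T@np.array(c["t"])
    return C+d*((h-C[2])/d[:,2])[:,None]
def cloud(c):
    H,W=c["z_map"].shape; g=np.stack(np.meshgrid(np.arange(W),np.arange(H)),-1).reshape(-1,2)
    P=w_depth(c,g); P[c["z_map"].ravel()==0]=np.nan; return P.reshape(H,W,3)
def tri(ca,pa,cb,pb):
    A=[];b=[]
    for c,p in((ca,pa),(cb,pb)):
        R=np.array(c["R"]);d=R.T@rays(c,p)[0];d/=np.linalg.norm(d);C=-R.T@np.array(c["t"])
        M=np.eye(3)-np.outer(d,d);A.append(M);b.append(M@C)
    return np.linalg.solve(sum(A),sum(b))
E
python3 - <<'E'
from h import *
for n in("side","top"):
    c=capture(n); pickle.dump(c,open(n+"0.pkl","wb"))
    cv2.imwrite(f"pics/{n}0.png",cv2.resize(c["image"],(800,600),interpolation=cv2.INTER_CUBIC)); print(n,-np.array(c["R"]).T@c["t"],c["vertical_fov"],c["k1"],(c["z_map"]>0).mean())
print(sense())
E
```

```text
side [ 493.53698487 -877.05533583  656.38529718] 54.06995888731588 -0.026282899982777243 0.9959971110026041
top [4.02457023e+02 2.76343563e-02 1.35357783e+03] 45.82537469055702 0.04993056014417046 0.9959564208984375
{'time_s': 0.1, 'joints': array([ 8.80605612e-01,  3.13388764e-01,  1.49830278e+00,  3.39270224e-05,
        1.33104041e+00, -2.23440841e-01]), 'dq': array([-0.00018195, -0.00086333, -0.00380396,  0.00070608, -0.00158356,
        0.00120716]), 'tau': array([ 3.84844607e-03, -4.12906516e+01, -2.60138744e+01, -1.12254154e-04,
        3.13583674e-03, -1.14447707e-05]), 'eef_pos': array([236.13821979, 468.67780186, 249.8169627 ]), 'ee_rot': array([-2.66055844e-04,  2.31266172e-01,  9.72890350e-01, -5.03973303e-04]), 'force': array([ 0.27328217, -0.88835289, -0.37836487]), 'wrist_torque': array([-0.05295097,  0.02411907, -0.01676374]), 'grip_force': 0.0, 'grip_width': 0.9994607188551605}
```

View pics/side0.png

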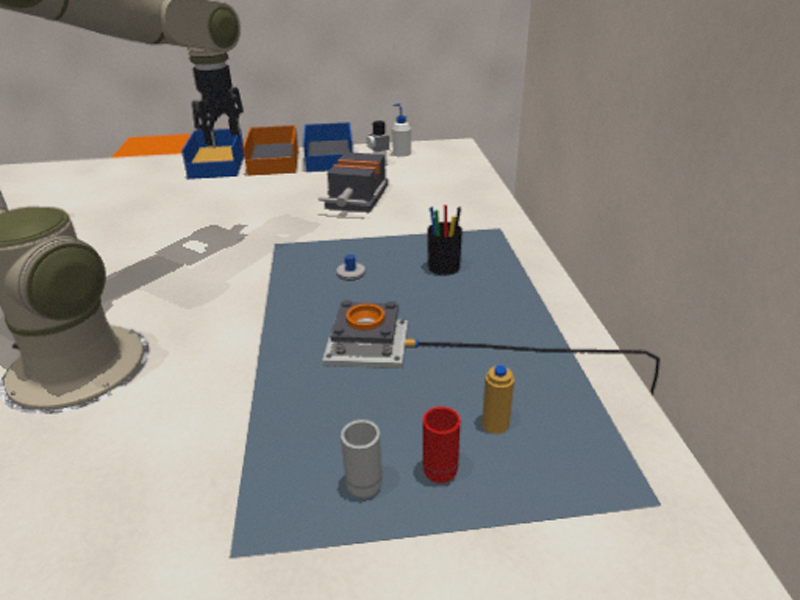

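View pics/top0.png

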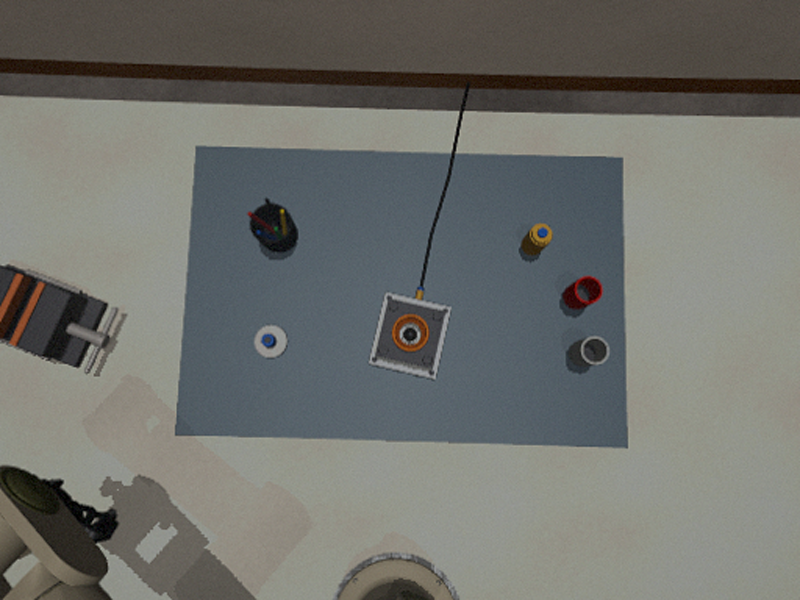

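The pictures show these candidates (800x600 pixels):
- **Grey tube:** side (361,460), top (594,351). This is the reservoir.
- **Red tube:** side (441,445), top (586,292). A look-alike.
- **Brass body with blue plug:** side (497,400), top (540,236). A bystander.
- **Blue-knobbed cover:** side (350,268), top (269,342).
- **Orange nest:** side (365,316), top (410,333).

Next is a close crop to check the choice, plus measurement.

Run:
```python
from h import *
T=pickle.load(open("top0.pkl","rb"));S=pickle.load(open("side0.pkl","rb"))
tiles=[]
for c,pts in((T,[(380,225),(262,213),(172,218)]),(S,[(231,292),(234,206),(224,171)])):
    row=[]
    for i,(x,y) in enumerate(pts):
        cr=c["image"][y-25 if c is T else y-37:y+25 if c is T else y+13+0, x-22:x+22] if not(c is S and i>0) else c["image"][y-25:y+25,x-22:x+22]
        print(x-22,(y-37 if (c is S and i==0) else y-25)); row.append(cv2.resize(cr,(264,300),interpolation=cv2.INTER_CUBIC))
    tiles.append(np.hstack(row))
cv2.imwrite("pics/crops.png",np.vstack(tiles))
from scipy.optimize import least_squares
for n,c in(("top",T),("side",S)):
    P=cloud(c)
    for nm,(x,y),(lo,hi),r in(("res",(380,225) if c is T else (231,280),(97,115),45),("nest",(262,213) if c is T else (234,203),(62,80),45),("disc",(172,218) if c is T else (224,171),(5,18),45),("knob",(172,218) if c is T else (224,167),(35,52),25)):
        q=P[y-25:y+26,x-25:x+26].reshape(-1,3); q=q[(q[:,2]>lo)&(q[:,2]<hi)]
        if len(q)<6: print(n,nm,len(q));continue
        m=np.median(q,0); f=least_squares(lambda p:np.hypot(*(q[:,:2]-p[:2]).T)-p[2],[m[0],m[1],25],loss="soft_l1").x
        print(n,nm,len(q),"med",m.round(1),"minmax mid",((np.percentile(q,2,0)+np.percentile(q,98,0))/2).round(1),"circ",f.round(1))
```

```text
358 200
240 188
150 193
209 255
212 181
202 146
top res 114 med [ 488.  -339.7  105.3] minmax mid [ 488.6 -335.1  104.5] circ [ 489.1 -334.2   22.9]
top nest 311 med [515.4 -16.9  68.1] minmax mid [513.9 -12.1  68.7] circ [511.5 -14.9  42.1]
top disc 560 med [493.8 248.3   8.5] minmax mid [498.2 252.7  10.8] circ [512.5 271.6  48.8]
top knob 55 med [493.8 249.1  43.5] minmax mid [495.2 248.5  43.3] circ [494.5 248.3   8.5]
side res 215 med [ 489.3 -341.5  102.9] minmax mid [ 490.1 -337.   101.9] circ [ 489.5 -337.4   22.9]
side nest 221 med [513.3 -21.1  65.5] minmax mid [514.  -14.6  65.8] circ [514.4 -14.6  32.7]
side disc 123 med [496.  240.4  10.4] minmax mid [495.5 246.5  11.2] circ [494.6 250.4  23.9]
side knob 31 med [495.4 245.6  41.5] minmax mid [495.3 245.5  39.7] circ [495.8 247.6   8.8]
```

View pics/crops.png

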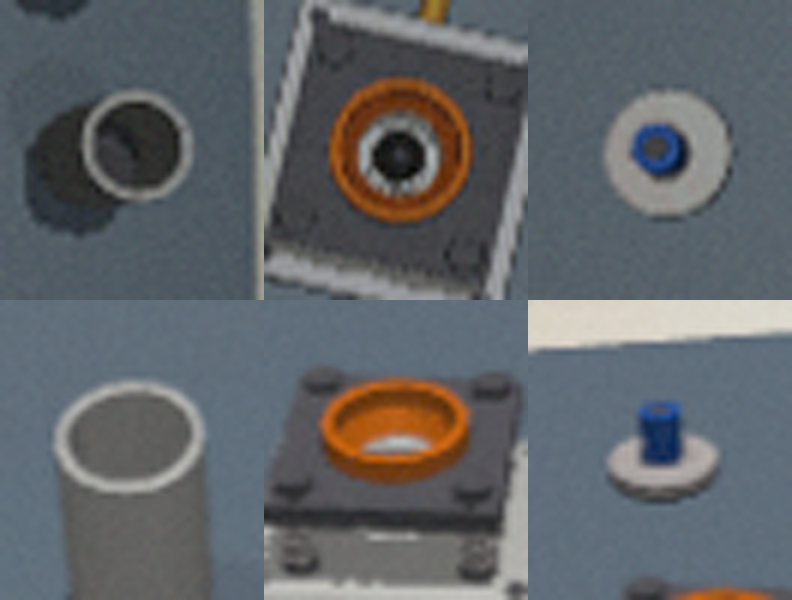

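Run:
```python
from h import *
T=pickle.load(open("top0.pkl","rb"));S=pickle.load(open("side0.pkl","rb"))
f=lambda o,u:[o[0]+(u[0]+.5)/6-.5,o[1]+(u[1]+.5)/6-.5]
for n,a,b,h in(("res",f((358,200),(138,145)),f((209,255),(130.5,137)),105),("nest",f((240,188),(136.5,150)),f((212,181),(131,118)),69),("knob",f((150,193),(128,149)),f((202,146),(132,110)),43),("disc",f((150,193),(140.5,153)),f((202,146),(135,157)),11)):
    print(n,tri(T,a,S,b).round(1),w_plane(T,a,h)[0].round(1),w_plane(S,b,h)[0].round(1))
s=sense();q=s["ee_rot"]
from scipy.spatial.transform import Rotation as R
print(R.from_quat(np.r_[q[1:],q[0]]).as_matrix().round(3))
```

```text
res [ 490.8 -336.5  104.6] [ 490.6 -336.4  105. ] [ 491.  -336.9  105. ]
nest [515.2 -12.9  69.3] [514.6 -12.9  69. ] [515.8 -12.4  69. ]
knob [496.5 250.   42.2] [495.3 249.8  43. ] [497.6 248.8  43. ]
disc [496.5 249.5  11.9] [495.8 249.7  11. ] [497.2 251.3  11. ]
[[-0.893  0.45  -0.001]
 [ 0.45   0.893 -0.001]
 [ 0.    -0.001 -1.   ]]
```

Request:
{"api": "move_arm", "payload": {"moves": [{"turn": [0,0,-0.117],"translation": [0,0,0],"hand": 1},{"turn": [0,0,-0.117],"translation": [0,0,0],"hand": 1},{"turn": [0,0,-0.117],"translation": [0,0,0],"hand": 1},{"turn": [0,0,-0.116],"translation": [0,0,0],"hand": 1},{"turn": [0,0,0],"translation": [-12,-37,0],"hand": 1},{"turn": [0,0,0],"translation": [-12,-37,0],"hand": 1},{"turn": [0,0,0],"translation": [-12,-37,0],"hand": 1},{"turn": [0,0,0],"translation": [-12,-37,0],"hand": 1},{"turn": [0,0,0],"translation": [-12,-37,0],"hand": 1},{"turn": [0,0,0],"translation": [-12,-37,0],"hand": 1}]}}

```text
time_s: 0.93
eef_pos: [308.2, 245.1, 250.1]
ee_rot: [-0.0, -0.0, 1.0, -0.0]
force: [1.6, 0.3, 0.2]
grip_width: 1.003
grip_force: 0.0
```

Request:
{"api": "move_arm", "payload": {"moves": [{"turn": [0,0,0],"translation": [-12,-38,0],"hand": 1},{"turn": [0,0,0],"translation": [-12,-38,0],"hand": 1},{"turn": [0,0,0],"translation": [-12,-38,0],"hand": 1},{"turn": [0,0,0],"translation": [-12,-38,0],"hand": 1},{"turn": [0,0,0],"translation": [-12,-38,0],"hand": 1},{"turn": [0,0,0],"translation": [-12,-38,0],"hand": 1},{"turn": [0,0,0],"translation": [-12,-38,0],"hand": 1},{"turn": [0,0,0],"translation": [-12,-38,0],"hand": 1},{"turn": [0,0,0],"translation": [-12,-38,0],"hand": 1},{"turn": [0,0,0],"translation": [-12,-38,0],"hand": 1}]}}

```text
time_s: 1.77
eef_pos: [428.4, -135.2, 250.1]
ee_rot: [-0.0, 0.0, 1.0, 0.0]
force: [1.4, -0.4, 0.2]
grip_width: 1.0
grip_force: 0.0
```

Request:
{"api": "move_arm", "payload": {"moves": [{"turn": [0,0,0],"translation": [-12,-38,0],"hand": 1},{"turn": [0,0,0],"translation": [-12,-38,0],"hand": 1},{"turn": [0,0,0],"translation": [-12,-38,0],"hand": 1},{"turn": [0,0,0],"translation": [-12,-38,0],"hand": 1},{"turn": [0,0,0],"translation": [-12,-30,0],"hand": 1},{"turn": [0,0,0],"translation": [-2,-20,0],"hand": 1},{"turn": [0,0,0],"translation": [0,0,0],"hand": 1}]}}

```text
time_s: 2.35
eef_pos: [490.1, -338.5, 248.8]
ee_rot: [-0.001, 0.001, 1.0, 0.0]
force: [-1.1, 0.8, -0.5]
grip_width: 1.001
grip_force: 0.0
```

Request:
{"api": "move_arm", "payload": {"moves": [{"turn": [0,0,0],"translation": [0,-1,30],"hand": 1},{"turn": [0,0,0],"translation": [0,0,30],"hand": 1},{"turn": [0,0,0],"translation": [0,0,30],"hand": 1},{"turn": [0,0,0],"translation": [0,0,30],"hand": 1},{"turn": [0,0,0],"translation": [0,0,25],"hand": 1},{"turn": [0,0,0],"translation": [0,0,15],"hand": 1},{"turn": [0,0,0],"translation": [0,0,10],"hand": 1},{"turn": [0,0,0],"translation": [0,0,0],"hand": 1}]}}

```text
time_s: 3.02
eef_pos: [489.8, -335.0, 78.4]
ee_rot: [-0.001, -0.0, 1.0, 0.001]
force: [-0.5, -0.0, 0.1]
grip_width: 0.998
grip_force: 0.0
```

Run:
```python
from h import *
a=capture("side")["image"][225:345,175:335];b=capture("top")["image"][185:265,330:437]
cv2.imwrite("pics/g1.png",np.hstack([cv2.resize(a,(400,300)),cv2.resize(b,(400,300))]))
print(sense()["eef_pos"],sense()["force"])
```

```text
[ 490.72725463 -336.10570827   81.05461761] [0.30208815 0.0613248  0.24888418]
```

View pics/g1.png

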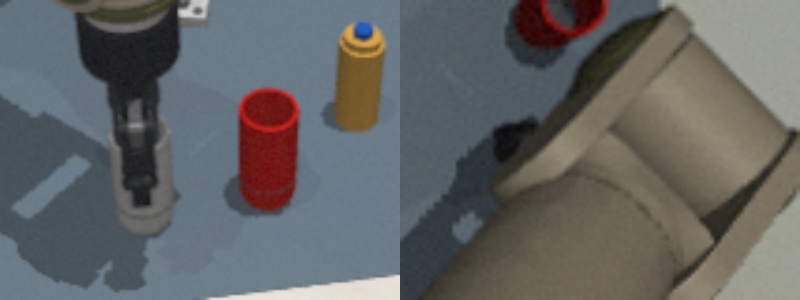

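The open fingers straddle the grey tube, centred on it at about (140,160), and clear of the red one at (268,150). I'll close now.

Request:
{"api": "move_arm", "payload": {"grip_force": 40, "moves": [{"turn": [0,0,0],"translation": [0,0,0],"hand": 0.2},{"turn": [0,0,0],"translation": [0,0,0],"hand": 0.2},{"turn": [0,0,0],"translation": [0,0,0],"hand": 0.2},{"turn": [0,0,0],"translation": [0,0,0],"hand": 0.2},{"turn": [0,0,0],"translation": [0,0,0],"hand": 0.2},{"turn": [0,0,0],"translation": [0,0,0],"hand": 0.2}]}}

```text
time_s: 3.62
eef_pos: [490.8, -336.2, 81.4]
ee_rot: [0.001, -0.0, 1.0, -0.0]
force: [-1.6, 1.4, 5.4]
grip_width: 0.576
grip_force: 40.9
```

Request:
{"api": "move_arm", "payload": {"moves": [{"turn": [0,0,0],"translation": [0,0,0],"hand": 0.2},{"turn": [0,0,0],"translation": [0,0,-5],"hand": 0.2},{"turn": [0,0,0],"translation": [0,0,-20],"hand": 0.2},{"turn": [0,0,0],"translation": [0,0,-25],"hand": 0.2},{"turn": [0,0,0],"translation": [0,0,-25],"hand": 0.2},{"turn": [0,0,0],"translation": [0,0,-25],"hand": 0.2},{"turn": [0,0,0],"translation": [0,0,-10],"hand": 0.2},{"turn": [0,0,0],"translation": [0,0,0],"hand": 0.2},{"turn": [0,0,0],"translation": [0,0,0],"hand": 0.2}]}}

```text
time_s: 4.37
eef_pos: [490.2, -335.9, 189.4]
ee_rot: [-0.0, -0.0, 1.0, 0.0]
force: [0.1, 1.2, -2.8]
grip_width: 0.577
grip_force: 42.1
```

Request:
{"api": "move_arm", "payload": {"moves": [{"turn": [0,0,0],"translation": [-2,20,0],"hand": 0.2},{"turn": [0,0,0],"translation": [-2,35,0],"hand": 0.2},{"turn": [0,0,0],"translation": [-2,35,0],"hand": 0.2},{"turn": [0,0,0],"translation": [-3,35,0],"hand": 0.2},{"turn": [0,0,0],"translation": [-3,35,0],"hand": 0.2},{"turn": [0,0,0],"translation": [-3,35,0],"hand": 0.2},{"turn": [0,0,0],"translation": [-3,35,0],"hand": 0.2},{"turn": [0,0,0],"translation": [-3,35,0],"hand": 0.2},{"turn": [0,0,0],"translation": [-2,30,0],"hand": 0.2},{"turn": [0,0,0],"translation": [-1.5,28,0],"hand": 0.2}]}}

```text
time_s: 5.2
eef_pos: [514.0, -11.0, 188.4]
ee_rot: [-0.002, -0.0, 1.0, 0.0]
force: [1.1, 0.1, -2.3]
grip_width: 0.574
grip_force: 42.3
```

Request:
{"api": "move_arm", "payload": {"moves": [{"turn": [0,0,0],"translation": [0,0,10],"hand": 0.2},{"turn": [0,0,0],"translation": [0,0,10],"hand": 0.2},{"turn": [0,0,0],"translation": [0,0,0],"hand": 0.2},{"turn": [0,0,0],"translation": [0,0,0],"hand": 0.2},{"turn": [0,0,0],"translation": [0,0,0],"hand": 0.2}]}}

```text
time_s: 5.62
eef_pos: [514.8, -14.1, 170.0]
ee_rot: [-0.0, 0.001, 1.0, 0.0]
force: [0.0, 0.0, -2.6]
grip_width: 0.576
grip_force: 42.4
```

Run:
```python
from h import *
c=capture("side"); pickle.dump(c,open("side1.pkl","wb"))
P=cloud(c);print(sense()["eef_pos"],sense()["force"])
x0,y0=194,141
cv2.imwrite("pics/n1.png",cv2.resize(c["image"][y0:y0+75,x0:x0+80],(640,600),interpolation=cv2.INTER_CUBIC))
```

```text
[514.95964137 -13.98583644 170.28113659] [ 0.29840092 -0.00462548 -1.92652327]
```

View pics/n1.png

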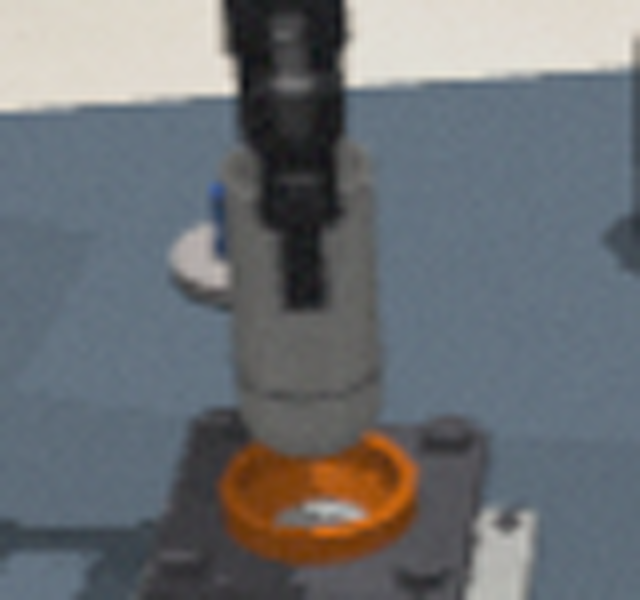

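The tube hangs upright with its dark line centred near u=309. The orange ring is centred near u=319 below it. I'll turn that difference into mm.

Run:
```python
from h import *
c=pickle.load(open("side1.pkl","rb"))
R=np.array(c["R"]);C=-R.T@c["t"]
for n,u,v in(("tube top",301,200),("tube line",309,388),("ring",319,482),("ringL",219,490),("ringR",419,482)):
    d=(rays(c,[194+(u+.5)/8-.5,141+(v+.5)/8-.5])@R)[0]
    p=C+d*((-13.5-C[1])/d[1]); print(n,p.round(1))
g=np.stack(np.meshgrid(np.arange(194,274),np.arange(141,216)),-1)
P=cloud(c)[141:216,194:274]; 
for lo,hi in((115,140),(140,160)):
    q=P[(P[...,2]>lo)&(P[...,2]<hi)&(abs(P[...,0]-515)<35)&(abs(P[...,1]+14)<35)]
    from scipy.optimize import least_squares
    for r in(25,):
        print(lo,len(q),least_squares(lambda p:np.hypot(*(q[:,:2]-p).T)-r,[515,-14],loss="soft_l1").x.round(1),np.percentile(q[:,0],[1,99]).round(1))
```

```text
tube top [516.  -13.5 179.4]
tube line [514.5 -13.5 106.7]
ring [515.7 -13.5  67.9]
ringL [481.2 -13.5  68.1]
ringR [550.3 -13.5  64.4]
115 146 [513.8 -13.4] [489.6 536.3]
140 103 [513.8 -14. ] [489.6 537.4]
```

Request:
{"api": "move_arm", "payload": {"moves": [{"turn": [0,0,0],"translation": [-1,0.5,8],"hand": 0.2},{"turn": [0,0,0],"translation": [0,0,8],"hand": 0.2},{"turn": [0,0,0],"translation": [0,0,8],"hand": 0.2},{"turn": [0,0,0],"translation": [0,0,8],"hand": 0.2},{"turn": [0,0,0],"translation": [0,0,6],"hand": 0.2},{"turn": [0,0,0],"translation": [0,0,4],"hand": 0.2},{"turn": [0,0,0],"translation": [0,0,1],"hand": 0.2},{"turn": [0,0,0],"translation": [0,0,0],"hand": 0.2},{"turn": [0,0,0],"translation": [0,0,0],"hand": 0.2},{"turn": [0,0,0],"translation": [0,0,0],"hand": 0.2}]}}

```text
time_s: 6.5
eef_pos: [516.1, -12.7, 127.6]
ee_rot: [0.0, -0.0, 1.0, -0.0]
force: [-0.4, -0.2, -1.4]
grip_width: 0.575
grip_force: 42.4
```

Request:
{"api": "move_arm", "payload": {"moves": [{"turn": [0,0,0],"translation": [0,0,1],"hand": 0.2},{"turn": [0,0,0],"translation": [0,0,1],"hand": 0.2},{"turn": [0,0,0],"translation": [0,0,0],"hand": 0.2},{"turn": [0,0,0],"translation": [0,0,0],"hand": 0.2}]}}

```text
time_s: 6.83
eef_pos: [516.2, -12.7, 126.0]
ee_rot: [0.001, -0.0, 1.0, -0.0]
force: [-2.6, 0.8, 4.9]
grip_width: 0.574
grip_force: 43.0
```

Request:
{"api": "move_arm", "payload": {"moves": [{"turn": [0,0,0],"translation": [1,0.2,0],"hand": 0.2},{"turn": [0,0,0],"translation": [0,0,0],"hand": 0.2},{"turn": [0,0,0],"translation": [0,0,0],"hand": 0.2},{"turn": [0,0,0],"translation": [0,0,0],"hand": 0.2}]}}

```text
time_s: 7.17
eef_pos: [515.5, -12.6, 125.9]
ee_rot: [0.001, -0.0, 1.0, -0.0]
force: [1.8, 0.6, 5.3]
grip_width: 0.574
grip_force: 42.8
```

Request:
{"api": "move_arm", "payload": {"grip_force": 20, "moves": [{"turn": [0,0,0],"translation": [0.4,0,0],"hand": 0.5},{"turn": [0,0,0],"translation": [0,0,0],"hand": 0.6},{"turn": [0,0,0],"translation": [0,0,0],"hand": 0.65},{"turn": [0,0,0],"translation": [0,0,0],"hand": 0.75},{"turn": [0,0,0],"translation": [0,0,0],"hand": 1},{"turn": [0,0,0],"translation": [0,0,0],"hand": 1},{"turn": [0,0,0],"translation": [0,0,0],"hand": 1},{"turn": [0,0,0],"translation": [0,0,0],"hand": 1},{"turn": [0,0,0],"translation": [0,0,0],"hand": 1}]}}

```text
time_s: 7.92
eef_pos: [514.4, -12.4, 125.3]
ee_rot: [-0.0, -0.0, 1.0, 0.0]
force: [-0.1, 0.5, 0.1]
grip_width: 1.003
grip_force: 0.0
```

Request:
{"api": "move_arm", "payload": {"moves": [{"turn": [0,0,0],"translation": [0,0,-10],"hand": 1},{"turn": [0,0,0],"translation": [0,0,-20],"hand": 1},{"turn": [0,0,0],"translation": [0,0,-30],"hand": 1},{"turn": [0,0,0],"translation": [0,0,-30],"hand": 1},{"turn": [0,0,0],"translation": [0,20,-10],"hand": 1},{"turn": [0,0,0],"translation": [2,35,0],"hand": 1},{"turn": [0,0,0],"translation": [3,35,0],"hand": 1},{"turn": [0,0,0],"translation": [3,35,0],"hand": 1},{"turn": [0,0,0],"translation": [3,35,0],"hand": 1},{"turn": [0,0,0],"translation": [3,35,0],"hand": 1}]}}

```text
time_s: 8.75
eef_pos: [500.0, 184.3, 226.3]
ee_rot: [0.0, -0.0, 1.0, 0.0]
force: [0.9, -0.3, -0.5]
grip_width: 1.003
grip_force: 0.0
```

Request:
{"api": "move_arm", "payload": {"moves": [{"turn": [0,0,0],"translation": [2,35,0],"hand": 1},{"turn": [0,0,0],"translation": [2,25,0],"hand": 1},{"turn": [0,0,0],"translation": [0,7,0],"hand": 1},{"turn": [0,0,0],"translation": [0,0,0],"hand": 1},{"turn": [0,0,0],"translation": [0,0,0],"hand": 1},{"turn": [0,0,0],"translation": [0,0,0],"hand": 1}]}}

```text
time_s: 9.25
eef_pos: [496.7, 248.3, 225.6]
ee_rot: [0.0, 0.001, 1.0, -0.0]
force: [0.7, 0.2, -0.2]
grip_width: 1.001
grip_force: 0.0
```

Run:
```python
from h import *
S=capture("side");T=capture("top");print(sense()["eef_pos"],sense()["force"])
for n,c in(("s2",S),("t2",T)): pickle.dump(c,open(n+".pkl","wb"))
a=S["image"][140:215,194:274];b=T["image"][165:240,225:305]
cv2.imwrite("pics/n2.png",np.hstack([cv2.resize(a,(400,375),interpolation=cv2.INTER_CUBIC),cv2.resize(b,(400,375),interpolation=cv2.INTER_CUBIC)]))
from scipy.optimize import least_squares
for c in(S,T):
    P=cloud(c).reshape(-1,3);q=P[(abs(P[:,0]-515)<40)&(abs(P[:,1]+13)<40)&(P[:,2]>142)&(P[:,2]<156)]
    print(len(q),np.median(q,0).round(1),least_squares(lambda p:np.hypot(*(q[:,:2]-p).T)-23,[515,-14],loss="soft_l1").x.round(1) if len(q) else 0)
```

```text
[496.75535438 248.36745611 225.49460684] [ 0.85760699 -0.4546388  -0.43237363]
113 [514.9 -18.9 147.1] [514.4 -15.2]
87 [516.2 -14.2 151.1] [515.8 -13.8]
```

View pics/n2.png

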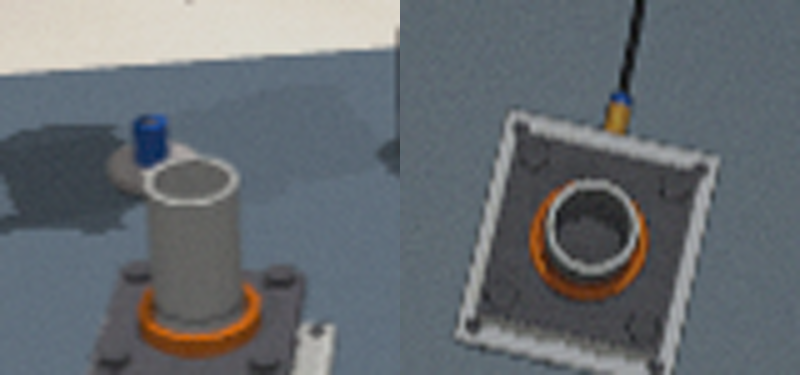

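The tube stands upright in the orange ring. Its rim is centred at (192,182) in the side tile and (193,228) in the top tile.

Run:
```python
from h import *
S=pickle.load(open("s2.pkl","rb"));T=pickle.load(open("t2.pkl","rb"))
a=[225+193.5/5-.5,165+229/5-.5];b=[194+192.5/5-.5,140+182.5/5-.5]
print(tri(T,a,S,b).round(1),w_plane(T,a,148)[0].round(1),w_plane(S,b,148)[0].round(1))
```

```text
[515.1 -14.2 148. ] [513.9 -14.2 148. ] [516.3 -14.  148. ]
```

Request:
{"api": "move_arm", "payload": {"grip_force": 40, "moves": [{"turn": [0,0,0],"translation": [0,1.5,30],"hand": 1},{"turn": [0,0,0],"translation": [0,0,35],"hand": 1},{"turn": [0,0,0],"translation": [0,0,35],"hand": 1},{"turn": [0,0,0],"translation": [0,0,35],"hand": 1},{"turn": [0,0,0],"translation": [0,0,30],"hand": 1},{"turn": [0,0,0],"translation": [0,0,15],"hand": 1},{"turn": [0,0,0],"translation": [0,0,10],"hand": 1},{"turn": [0,0,0],"translation": [0,0,0],"hand": 1},{"turn": [0,0,0],"translation": [0,0,0],"hand": 1},{"turn": [0,0,0],"translation": [0,0,0],"hand": 1}]}}

```text
time_s: 10.18
eef_pos: [497.3, 251.1, 36.7]
ee_rot: [0.001, 0.0, 1.0, 0.0]
force: [0.5, -0.1, 0.5]
grip_width: 1.0
grip_force: 0.0
```

Request:
{"api": "move_arm", "payload": {"moves": [{"turn": [0,0,0],"translation": [0.6,-0.7,2],"hand": 1},{"turn": [0,0,0],"translation": [0,0,0],"hand": 0.5},{"turn": [0,0,0],"translation": [0,0,0],"hand": 0.1},{"turn": [0,0,0],"translation": [0,0,0],"hand": 0.1},{"turn": [0,0,0],"translation": [0,0,0],"hand": 0.1},{"turn": [0,0,0],"translation": [0,0,0],"hand": 0.1},{"turn": [0,0,0],"translation": [0,0,0],"hand": 0.1},{"turn": [0,0,0],"translation": [0,0,0],"hand": 0.1},{"turn": [0,0,0],"translation": [0,0,0],"hand": 0.1},{"turn": [0,0,0],"translation": [0,0,0],"hand": 0.1}]}}

```text
time_s: 11.02
eef_pos: [495.9, 250.5, 33.5]
ee_rot: [0.0, -0.0, 1.0, 0.0]
force: [-1.4, 0.4, 4.8]
grip_width: 0.266
grip_force: 39.3
```

Request:
{"api": "move_arm", "payload": {"grip_force": 60, "moves": [{"turn": [0,0,0],"translation": [0,0,0],"hand": 0.1},{"turn": [0,0,0],"translation": [0,0,-5],"hand": 0.1},{"turn": [0,0,0],"translation": [0,0,-15],"hand": 0.1},{"turn": [0,0,0],"translation": [0,0,-25],"hand": 0.1},{"turn": [0,0,0],"translation": [0,0,-30],"hand": 0.1},{"turn": [0,0,0],"translation": [0,0,-30],"hand": 0.1},{"turn": [0,0,0],"translation": [0,0,-30],"hand": 0.1},{"turn": [0,0,0],"translation": [0,0,-30],"hand": 0.1},{"turn": [0,0,0],"translation": [0,0,-20],"hand": 0.1},{"turn": [0,0,0],"translation": [0,0,-5],"hand": 0.1}]}}

```text
time_s: 11.85
eef_pos: [496.7, 250.6, 226.7]
ee_rot: [0.003, -0.0, 1.0, 0.001]
force: [0.6, 0.3, -0.9]
grip_width: 0.262
grip_force: 58.8
```

Request:
{"api": "move_arm", "payload": {"moves": [{"turn": [0,0,0],"translation": [-1,-15,0],"hand": 0.1},{"turn": [0,0,0],"translation": [-2,-25,0],"hand": 0.1},{"turn": [0,0,0],"translation": [-2,-30,0],"hand": 0.1},{"turn": [0,0,0],"translation": [-3,-30,0],"hand": 0.1},{"turn": [0,0,0],"translation": [-3,-30,0],"hand": 0.1},{"turn": [0,0,0],"translation": [-3,-30,0],"hand": 0.1},{"turn": [0,0,0],"translation": [-2,-30,0],"hand": 0.1},{"turn": [0,0,0],"translation": [-2,-30,0],"hand": 0.1},{"turn": [0,0,0],"translation": [-1,-25,0],"hand": 0.1},{"turn": [0,0,0],"translation": [0,-18,0],"hand": 0.1}]}}

```text
time_s: 12.68
eef_pos: [514.4, -14.7, 221.8]
ee_rot: [-0.001, 0.001, 1.0, 0.0]
force: [-0.1, 0.1, -1.8]
grip_width: 0.264
grip_force: 59.0
```

Request:
{"api": "move_arm", "payload": {"moves": [{"turn": [0,0,0],"translation": [0,0,10],"hand": 0.1},{"turn": [0,0,0],"translation": [0,0,10],"hand": 0.1},{"turn": [0,0,0],"translation": [0,0,0],"hand": 0.1},{"turn": [0,0,0],"translation": [0,0,0],"hand": 0.1},{"turn": [0,0,0],"translation": [0,0,0],"hand": 0.1}]}}

```text
time_s: 13.1
eef_pos: [514.8, -11.8, 203.1]
ee_rot: [-0.0, -0.001, 1.0, 0.0]
force: [0.8, -0.3, -1.1]
grip_width: 0.26
grip_force: 59.0
```

Run:
```python
from h import *
c=capture("side"); pickle.dump(c,open("s3.pkl","wb"));print(sense()["eef_pos"],sense()["force"])
cv2.imwrite("pics/n3.png",cv2.resize(c["image"][126:201,194:274],(640,600),interpolation=cv2.INTER_CUBIC))
```

```text
[514.9533766  -11.87898425 203.40637448] [-0.30470437 -0.48559089 -2.20444765]
```

View pics/n3.png

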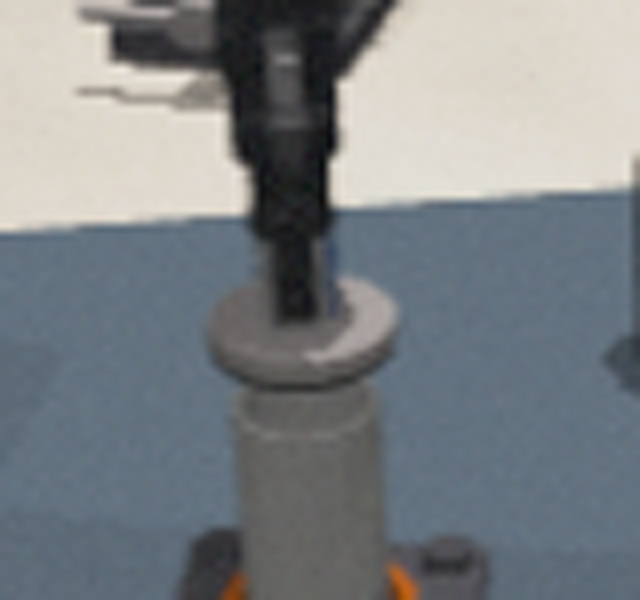

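The disc is level above the mouth, centred at u≈304 and spanning 209 to 400. The tube below it is centred at u≈308.

Run:
```python
from h import *
from scipy.optimize import least_squares
c=pickle.load(open("s3.pkl","rb"));R=np.array(c["R"]);C=-R.T@c["t"]
for n,u,v in(("disc",304.5,335),("tube",308.5,450)):
    d=(rays(c,[194+(u+.5)/8-.5,126+(v+.5)/8-.5])@R)[0];p=C+d*((-13.5-C[1])/d[1]);print(n,p.round(1))
P=cloud(c).reshape(-1,3)
for lo,hi,r in((176,183,None),(80,145,25)):
    q=P[(abs(P[:,0]-515)<40)&(abs(P[:,1]+13)<40)&(P[:,2]>lo)&(P[:,2]<hi)]
    print(len(q),np.median(q,0).round(1),((np.percentile(q,1,0)+np.percentile(q,99,0))/2).round(1),least_squares(lambda p:np.hypot(*(q[:,:2]-p).T)-r,[515,-14],loss="soft_l1").x.round(1) if r else "")
```

```text
disc [516.8 -13.5 173.7]
tube [515.6 -13.5 129.6]
168 [514.8 -25.3 179.7] [515.3 -16.7 179.1] 
436 [514.1 -32.8 118.7] [514.4 -15.7 112.5] [514.5 -13. ]
```

Request:
{"api": "move_arm", "payload": {"moves": [{"turn": [0,0,0],"translation": [0.8,-1.2,5],"hand": 0.1},{"turn": [0,0,0],"translation": [0,0,5],"hand": 0.1},{"turn": [0,0,0],"translation": [0,0,5],"hand": 0.1},{"turn": [0,0,0],"translation": [0,0,3],"hand": 0.1},{"turn": [0,0,0],"translation": [0,0,1],"hand": 0.1},{"turn": [0,0,0],"translation": [0,0,1],"hand": 0.1},{"turn": [0,0,0],"translation": [0,0,0],"hand": 0.1},{"turn": [0,0,0],"translation": [0,0,0],"hand": 0.1},{"turn": [0,0,0],"translation": [0,0,0],"hand": 0.1}]}}

```text
time_s: 13.9
eef_pos: [514.2, -13.8, 183.6]
ee_rot: [0.0, -0.0, 1.0, -0.0]
force: [0.1, 0.8, 1.3]
grip_width: 0.263
grip_force: 59.3
```

Request:
{"api": "move_arm", "payload": {"moves": [{"turn": [0,0,0],"translation": [0,0,1],"hand": 0.1},{"turn": [0,0,0],"translation": [0,0,0],"hand": 0.1},{"turn": [0,0,0],"translation": [0,0,0],"hand": 0.1},{"turn": [0,0,0],"translation": [0,0,0],"hand": 0.1}]}}

```text
time_s: 14.23
eef_pos: [514.2, -13.8, 182.5]
ee_rot: [0.0, -0.0, 1.0, -0.0]
force: [-0.5, 1.1, 3.6]
grip_width: 0.258
grip_force: 59.3
```

Request:
{"api": "move_arm", "payload": {"moves": [{"turn": [0,0,0],"translation": [0,0,1],"hand": 0.1},{"turn": [0,0,0],"translation": [0,0,1],"hand": 0.1},{"turn": [0,0,0],"translation": [0,0,1],"hand": 0.1},{"turn": [0,0,0],"translation": [0,0,1],"hand": 0.1},{"turn": [0,0,0],"translation": [0,0,1],"hand": 0.1},{"turn": [0,0,0],"translation": [0,0,1],"hand": 0.1},{"turn": [0,0,0],"translation": [0,0,0],"hand": 0.1},{"turn": [0,0,0],"translation": [0,0,0],"hand": 0.1}]}}

```text
time_s: 14.9
eef_pos: [514.3, -13.7, 176.5]
ee_rot: [0.0, -0.0, 1.0, 0.0]
force: [-1.0, 0.5, 7.4]
grip_width: 0.261
grip_force: 59.7
```

Request:
{"api": "move_arm", "payload": {"moves": [{"turn": [0,0,0],"translation": [0,0,1],"hand": 0.1},{"turn": [0,0,0],"translation": [0,0,1],"hand": 0.1},{"turn": [0,0,0],"translation": [0,0,0.5],"hand": 0.1},{"turn": [0,0,0],"translation": [0,0,0],"hand": 0.1},{"turn": [0,0,0],"translation": [0,0,0],"hand": 0.1}]}}

```text
time_s: 15.32
eef_pos: [514.3, -13.7, 174.2]
ee_rot: [0.0, -0.0, 1.0, 0.0]
force: [-0.9, 2.3, 8.4]
grip_width: 0.257
grip_force: 59.8
```

Now small steps down to the hard stop.

Request:
{"api": "move_arm", "payload": {"moves": [{"turn": [0,0,0],"translation": [0,0,0.5],"hand": 0.1},{"turn": [0,0,0],"translation": [0,0,0.5],"hand": 0.1},{"turn": [0,0,0],"translation": [0,0,0],"hand": 0.1},{"turn": [0,0,0],"translation": [0,0,0],"hand": 0.1},{"turn": [0,0,0],"translation": [0,0,0],"hand": 0.1}]}}

```text
time_s: 15.73
eef_pos: [514.3, -13.7, 173.3]
ee_rot: [0.001, -0.0, 1.0, 0.0]
force: [-1.0, 1.8, 7.9]
grip_width: 0.261
grip_force: 59.9
```

Run:
```python
from h import *
c=capture("side"); pickle.dump(c,open("s4.pkl","wb"));print(sense()["eef_pos"],sense()["force"],sense()["wrist_torque"])
cv2.imwrite("pics/n4.png",cv2.resize(c["image"][140:230,189:285],(640,600),interpolation=cv2.INTER_CUBIC))
```

```text
[514.33496977 -13.69277518 173.30923757] [-0.83217391  2.1333246   9.01136806] [0.64975088 0.23139583 0.04509016]
```

View pics/n4.png

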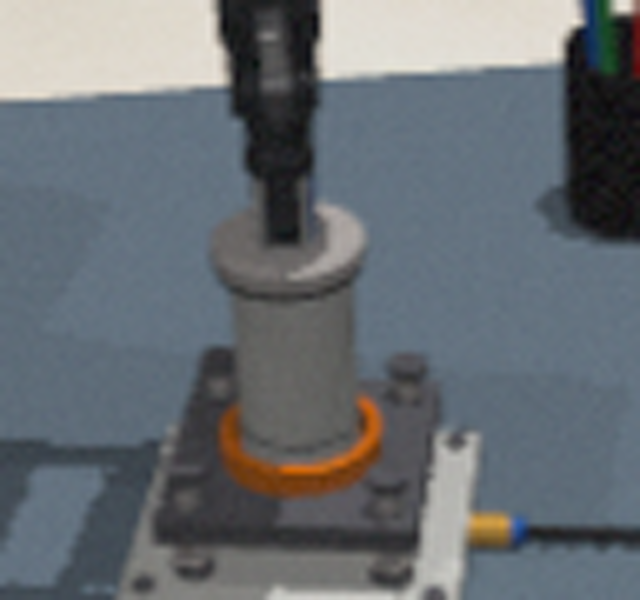

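The cover lies flat and centred, with the disc at (290,250) and the tube at (296,370). The nest is partly down and the tube is upright in the ring. I'll press on to the stop.

Request:
{"api": "move_arm", "payload": {"moves": [{"turn": [0,0,0],"translation": [0,0,0.5],"hand": 0.1},{"turn": [0,0,0],"translation": [0,0,0],"hand": 0.1},{"turn": [0,0,0],"translation": [0,0,0],"hand": 0.1}]}}

```text
time_s: 16.03
eef_pos: [514.4, -13.7, 172.8]
ee_rot: [0.001, -0.0, 1.0, 0.0]
force: [-2.0, 1.6, 8.4]
grip_width: 0.261
grip_force: 59.9
```

Request:
{"api": "move_arm", "payload": {"moves": [{"turn": [0,0,0],"translation": [0,0,0.5],"hand": 0.1},{"turn": [0,0,0],"translation": [0,0,0],"hand": 0.1},{"turn": [0,0,0],"translation": [0,0,0],"hand": 0.1}]}}

```text
time_s: 16.28
eef_pos: [514.4, -13.7, 172.4]
ee_rot: [0.001, -0.0, 1.0, 0.0]
force: [-0.6, 2.4, 9.4]
grip_width: 0.26
grip_force: 59.9
```

Request:
{"api": "move_arm", "payload": {"moves": [{"turn": [0,0,0],"translation": [0,0,0.4],"hand": 0.1},{"turn": [0,0,0],"translation": [0,0,0],"hand": 0.1},{"turn": [0,0,0],"translation": [0,0,0],"hand": 0.1}]}}

```text
time_s: 16.53
eef_pos: [514.3, -13.7, 172.0]
ee_rot: [0.001, -0.0, 1.0, 0.0]
force: [-1.8, 2.8, 9.5]
grip_width: 0.263
grip_force: 59.9
```

Request:
{"api": "move_arm", "payload": {"moves": [{"turn": [0,0,0],"translation": [0,0,0.5],"hand": 0.1},{"turn": [0,0,0],"translation": [0,0,0],"hand": 0.1},{"turn": [0,0,0],"translation": [0,0,0],"hand": 0.1}]}}

```text
time_s: 16.78
eef_pos: [514.5, -13.7, 171.8]
ee_rot: [0.001, -0.0, 1.0, 0.0]
force: [-1.0, 1.9, 11.0]
grip_width: 0.264
grip_force: 60.5
```

Request:
{"api": "move_arm", "payload": {"moves": [{"turn": [0,0,0],"translation": [0,0,0.5],"hand": 0.1},{"turn": [0,0,0],"translation": [0,0,0],"hand": 0.1},{"turn": [0,0,0],"translation": [0,0,0],"hand": 0.1}]}}

```text
time_s: 17.03
eef_pos: [514.6, -13.6, 171.7]
ee_rot: [0.001, -0.0, 1.0, 0.0]
force: [-1.8, 2.8, 14.6]
grip_width: 0.259
grip_force: 60.8
```

Request:
{"api": "move_arm", "payload": {"moves": [{"turn": [0,0,0],"translation": [0,0,0.4],"hand": 0.1},{"turn": [0,0,0],"translation": [0,0,0],"hand": 0.1},{"turn": [0,0,0],"translation": [0,0,0],"hand": 0.1}]}}

```text
time_s: 17.28
eef_pos: [514.8, -13.6, 171.6]
ee_rot: [0.001, -0.0, 1.0, 0.0]
force: [-2.4, 4.0, 17.3]
grip_width: 0.262
grip_force: 61.1
```

The hard stop is reached at about 17 N. I'll hold and check that it is steady.

Request:
{"api": "move_arm", "payload": {"moves": [{"turn": [0,0,0],"translation": [0,0,0],"hand": 0.1},{"turn": [0,0,0],"translation": [0,0,0],"hand": 0.1},{"turn": [0,0,0],"translation": [0,0,0],"hand": 0.1},{"turn": [0,0,0],"translation": [0,0,0],"hand": 0.1},{"turn": [0,0,0],"translation": [0,0,0],"hand": 0.1},{"turn": [0,0,0],"translation": [0,0,0],"hand": 0.1}]}}

```text
time_s: 17.78
eef_pos: [514.8, -13.6, 171.7]
ee_rot: [0.001, -0.0, 1.0, 0.0]
force: [-3.1, 3.6, 17.5]
grip_width: 0.263
grip_force: 61.1
```

Run:
```python
from h import *
c=capture("side");s=sense();print(s["eef_pos"],s["force"],s["wrist_torque"])
cv2.imwrite("pics/n5.png",cv2.resize(c["image"][140:230,189:285],(640,600),interpolation=cv2.INTER_CUBIC))
```

```text
[514.77736393 -13.57696985 171.63193522] [-2.32357984  3.5990606  16.24273776] [1.02583934 0.55231452 0.01210205]
```

View pics/n5.png

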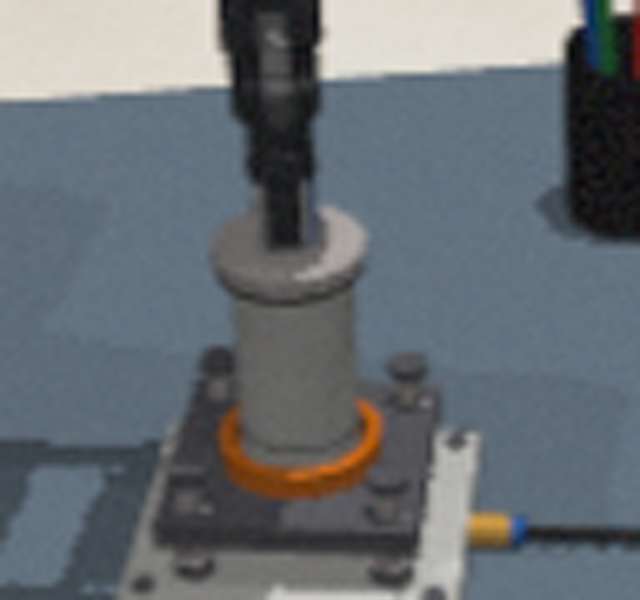

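The nest is fully down and the pillar heads stand clear above its plate. The tube is upright and the cover sits flat and centred at (290,252). The push holds steady at about 17 N.

```bash
python3 -c "
from rig import finish_job
print(finish_job())"
```

```text
the job is handed in; nothing more can be done
None
```

I handed the job in at about 18 s, with the reservoir upright in the nest, the cover centred on its mouth, and the gripper still pressing it against the port seal at about 17 N; the rig returned no verdict.

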